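# Pack the collets away and park the chest

## Robot

A 7-joint arm with a two-finger parallel gripper is mounted at the origin on a cart in front of the work surface, level with it; the furniture and walls round the work are solid. World frame = base frame: x ahead of the robot, y to its left, z up, the work surface at z = 0. Lengths are in m, angles in rad, forces in N, time in s.
With the tool pointing down it reaches from about 0.4 to 0.875 m from the base axis. Payload 19.3 kg.
Tool frame: the origin (TCP) lies between the finger pads; the fingertips stand bot.tcp_to_tips ahead of it and the grasp point (between the pads) is the TCP (bot.tcp_to_tips is the distance from the TCP to the fingertips, in m); z points along the fingers, y is the line along which they close (so a half turn about z gives the same grasp; the last joint's range is limited). The gripper opens to 85 mm and grips with 20 to 120 N. Pads are 22 mm wide; open, the fingers measure 114 mm over their backs; the gripper's body (76 mm by 85 mm) begins 54 mm behind the grasp point. The pads swing forward as they close: fully open they stand 13 mm farther back than shut.
Start: joints at [-1.411, 0.521, -0.036, 1.599, 0.021, 1.021, -0.113], TCP at [0.142, 0.609, 0.25] pointing down, gripper open.
Joint ranges: [-2.91, 2.91], [-0.3, 2.13], [-1.5, 1.42], [0.17, 2.43], [-1.26, 4.41], [0.16, 1.93], [-2.52, 2.52]. Speed limits (rad/s): [1.89, 1.89, 2.39, 2.39, 3.01, 3.01, 3.01].

## Interface

Orientations are given as [roll, pitch, yaw] about the fixed x, y, z axes, in that order (R = Rz(yaw) Ry(pitch) Rx(roll)).
In Python, from workcell import telemetry, grab_frame, bot gives the robot as it stands. The module is installed in compiled form; this text tells all that it offers.
- The arm moves only by the shell command python3 -m crank 'ROWS' [FORCE]. ROWS is text: rows parted by semicolons, each of 7 numbers parted by spaces: the finger opening in m, from 0 to 0.0854, then the shift along the tool's x, y, z in m, then the turn, a rotation vector about the tool's x, y, z in degrees. A call has exactly 8 rows; each row shifts and turns the commanded pose from where the row before left it, along the tool's axes as they then stand; what a row does not reach is not made up. A row lasts 1/12 s, in which the tool goes at most 41.7 mm and 7.16 degrees, less where a joint would pass 70% of its speed; a pose out of reach is approached as far as the arm can. A call with a gripper value outside its range is refused whole. The fingers move at their own pace and stop on an object; FORCE is the grip in N (left out, the last holds). Time passes only in rows, so rows that do not move let the fingers close, or fill a call up. It gives the time, the measured TCP pose, the force, the opening and the grip force at its end, in the units of the state.
- telemetry.observe(): the state, without advancing time (a new reading comes with each control period).
- grab_frame(name): name is "scene" or "top" or "wrist"; returns a dict with "pixels" (384x512x3 uint8, red, green, blue), "depth" (384x512 float32, m along the optical axis (not along the pixel's ray), 0 where there is no reading), "vertical_fov" (degrees; the focal length in pixels is half the picture's height over the tangent of half this angle, whatever the lens; pixels are square), "cx", "cy" (the principal point, pixels), "distortion" ([k1, k2, p1, p2, k3] as OpenCV has them; the pictures are not rectified), "R" (3x3) and "t" (3): a world point X has camera coordinates R X + t; the wrist camera has in their place "hand_eye" (4x4, takes a point from camera to tool coordinates, whose origin is the TCP and whose axes are the flange's). Camera axes: x right, y down, z forward; pixel columns grow to the right and rows downward; lengths in m; the calibration is good to about 2 mm. A picture is of the moment at which its call begins: read the wrist's pose just before it.
- bot.job_done(): hands the job in; it is judged then, once.
The state is a dict: "clock": time; "qpos": joint angles; "qd": joint speeds; "joint_efforts": joint torques, N m; "position": TCP position; "tool_rot": TCP orientation; "force": force on the tool from outside, world axes, zero at the start; "moment": the same for the moment, N m; "grip_width": finger opening in m; "finger_force": force on a finger pad.
Only numpy, scipy, OpenCV 4.12 (cv2) and the standard library are available. Lean on these libraries where they do the work, as an engineer would, in place of code of your own. Each camera call takes 0.05 s, during which the arm holds its last target. There are 200 camera calls.

## Task

Pick up the tray by its red handle and tip it over the open blue chest so that its collets slide in, then set the tray back down upright on the bench; put every collet that stands loose on the bench into the chest as well. When all collets are in, gently lower the chest's lid until it is fully shut, and only then push the chest along the bench, without lifting it, until it sits centred and square between the yellow corner marks. Leave the other things on the bench alone.

Things in the scene. Friction and masses are not known exactly. Their poses are not given: they have to be found in the camera images.
- chest: blue open box with hinged lid, loose on the bench, about 0.65 kg plus lid 0.15 kg. Outside 130 (x) x 170 (y) x 80 mm high, walls and floor 4 mm. Origin at the centre of its underside; +x points to the hinge (far) side, z up. With the lid shut it is 88 mm high; the lid then reaches x = -68 mm at the front and y = +-87 mm at the sides; hinge knuckles reach x = +71 mm at the back.
- chest_lid (a joint): angle of the chest's lid: 0 shut, grows as it opens upward and back, about 1.6 stands upright, stops at 1.9. The hinge is stiff (about 0.16 N m), so the lid stays where it is left. Lid plate 134 x 174 mm, 6 mm thick, its outer face 7 mm above the hinge line when shut; nothing to grip but the edges; it can be pushed shut from behind and above.
- lid_edge (a point): middle of the lid's free edge (opposite the hinge)
- lid_hinge (a point): middle of the hinge line, 80 mm above the chest's underside, at chest x = +66 mm; its z axis turns with the lid (normal to the lid's outer face), its -x axis points along the lid to the free edge
- tray: loose grey metal carrying tray, 150 (x) x 96 (y) mm, floor 4 mm thick, walls 30 mm high on both sides, down the middle and at the +x end; the -x end is the open mouth. 0.2 kg. A red handle bar along x stands over the middle: 76 long x 14 wide x 26 mm high, its middle 80 mm above the underside. Origin: centre of the underside, z up.
- tray_handle (a point): centre of the tray's red handle bar (grip it across its 14 mm width, from above)
- tray_mouth (a point): middle of the open end of the tray, at floor level (tray x = -75 mm, 4 mm above the underside)
- parking_spot: rectangle marked on the bench by four corner pieces of flat yellow tape (no height); the corners leave 166 (x) x 204 mm free between them. Origin at its centre; x and y are the directions the parked chest's x and y must have.
- tray_collet_0: steel collet, barrel shaped, 30 mm across, 32 mm tall, standing in the tray; may be absent (None). Origin: centre of its underside, z along its axis
- tray_collet_1: steel collet, barrel shaped, 25 mm across, 40 mm tall, standing in the tray; may be absent (None). Origin: centre of its underside, z along its axis
- tray_collet_2: steel collet, barrel shaped, 22 mm across, 26 mm tall, standing in the tray; may be absent (None). Origin: centre of its underside, z along its axis
- tray_collet_3: steel collet, barrel shaped, 28 mm across, 22 mm tall, standing in the tray; may be absent (None). Origin: centre of its underside, z along its axis
- stray_0: steel collet, barrel shaped, 22 mm across, 26 mm tall, standing alone on the bench; may be absent (None). Origin: centre of its underside, z along its axis
- stray_1: steel collet, barrel shaped, 28 mm across, 22 mm tall, standing alone on the bench; may be absent (None). Origin: centre of its underside, z along its axis
- stray_2: steel collet, barrel shaped, 30 mm across, 32 mm tall, standing alone on the bench; may be absent (None). Origin: centre of its underside, z along its axis
- stray_3: steel collet, barrel shaped, 28 mm across, 22 mm tall, standing alone on the bench; may be absent (None). Origin: centre of its underside, z along its axis
- whetstone: grey whetstone, 33 x 68 x 27 mm, bystander; origin: centre of its underside
- sanding_block: cork sanding block, 52 x 92 x 32 mm, bystander; origin: centre of its underside
- small_green_box: small green plastic box, 71 x 103 x 34 mm, bystander; origin: centre of its underside

How it is judged:
On the way, in this order (a step that is already met when the one before it is completed fails the run):
1. the tray is held above the chest and tipped with its mouth over it (angle between tray's own z axis and vertical above 0.45 rad and horizontal distance between tray_mouth and chest below 0.11 m and height (world z) of tray_mouth above 0.05 m), for 0.2 s.
2. all collets are in the chest and its lid is shut (x of tray_collet_0 in the frame of chest between -0.064 and 0.064 m and y of tray_collet_0 in the frame of chest between -0.084 and 0.084 m and z of tray_collet_0 in the frame of chest between -0.003 and 0.078 m and x of tray_collet_1 in the frame of chest between -0.064 and 0.064 m and y of tray_collet_1 in the frame of chest between -0.084 and 0.084 m and z of tray_collet_1 in the frame of chest between -0.003 and 0.078 m and x of tray_collet_2 in the frame of chest between -0.064 and 0.064 m and y of tray_collet_2 in the frame of chest between -0.084 and 0.084 m and z of tray_collet_2 in the frame of chest between -0.003 and 0.078 m and x of tray_collet_3 in the frame of chest between -0.064 and 0.064 m and y of tray_collet_3 in the frame of chest between -0.084 and 0.084 m and z of tray_collet_3 in the frame of chest between -0.003 and 0.078 m and x of stray_0 in the frame of chest between -0.064 and 0.064 m and y of stray_0 in the frame of chest between -0.084 and 0.084 m and z of stray_0 in the frame of chest between -0.003 and 0.078 m and x of stray_1 in the frame of chest between -0.064 and 0.064 m and y of stray_1 in the frame of chest between -0.084 and 0.084 m and z of stray_1 in the frame of chest between -0.003 and 0.078 m and x of stray_2 in the frame of chest between -0.064 and 0.064 m and y of stray_2 in the frame of chest between -0.084 and 0.084 m and z of stray_2 in the frame of chest between -0.003 and 0.078 m and x of stray_3 in the frame of chest between -0.064 and 0.064 m and y of stray_3 in the frame of chest between -0.084 and 0.084 m and z of stray_3 in the frame of chest between -0.003 and 0.078 m and value of joint chest_lid below 0.06 rad), for 0.2 s.
3. the shut chest stands between the yellow corner marks (value of joint chest_lid below 0.06 rad and horizontal distance between chest and parking_spot below 0.02 m and angle between the x axis of chest and the x axis of parking_spot, either way round below 0.17 rad and height (world z) of chest below 0.008 m and linear speed of chest below 0.02 m/s), for 0.2 s.
At the end, for the whole second after the job is handed in: all collets inside the chest, lid shut (under 0.06 rad), chest flat on the bench at rest with its centre within 20 mm of the centre of the marks and turned less than 0.17 rad from them; the tray stands upright on the bench at rest (all of step 3 and x of tray_collet_0 in the frame of chest between -0.064 and 0.064 m and y of tray_collet_0 in the frame of chest between -0.084 and 0.084 m and z of tray_collet_0 in the frame of chest between -0.003 and 0.078 m and x of tray_collet_1 in the frame of chest between -0.064 and 0.064 m and y of tray_collet_1 in the frame of chest between -0.084 and 0.084 m and z of tray_collet_1 in the frame of chest between -0.003 and 0.078 m and x of tray_collet_2 in the frame of chest between -0.064 and 0.064 m and y of tray_collet_2 in the frame of chest between -0.084 and 0.084 m and z of tray_collet_2 in the frame of chest between -0.003 and 0.078 m and x of tray_collet_3 in the frame of chest between -0.064 and 0.064 m and y of tray_collet_3 in the frame of chest between -0.084 and 0.084 m and z of tray_collet_3 in the frame of chest between -0.003 and 0.078 m and x of stray_0 in the frame of chest between -0.064 and 0.064 m and y of stray_0 in the frame of chest between -0.084 and 0.084 m and z of stray_0 in the frame of chest between -0.003 and 0.078 m and x of stray_1 in the frame of chest between -0.064 and 0.064 m and y of stray_1 in the frame of chest between -0.084 and 0.084 m and z of stray_1 in the frame of chest between -0.003 and 0.078 m and x of stray_2 in the frame of chest between -0.064 and 0.064 m and y of stray_2 in the frame of chest between -0.084 and 0.084 m and z of stray_2 in the frame of chest between -0.003 and 0.078 m and x of stray_3 in the frame of chest between -0.064 and 0.064 m and y of stray_3 in the frame of chest between -0.084 and 0.084 m and z of stray_3 in the frame of chest between -0.003 and 0.078 m and angle between tray's own z axis and vertical below 0.1 rad and height (world z) of tray below 0.012 m and linear speed of tray below 0.02 m/s); the robot touches nothing.
It fails at once if the chest is lifted off the bench or tipped up (height (world z) of chest above 0.025 m or angle between chest's own z axis and vertical above 0.25 rad).
It fails at once if the lid is slammed (closing faster than 3 rad/s) (velocity of joint chest_lid below -3 rad/s).
It fails at once if a bystander is moved by more than 30 mm (distance of any of whetstone, sanding_block, small_green_box from where it was at the start of the episode above 0.03 m).
Of tray_collet_0, tray_collet_1, tray_collet_2, tray_collet_3 only 2 to 4 are there at a start; the rules pass over those that are not, and their reading is None.
Of stray_0, stray_1, stray_2, stray_3 only 2 to 4 are there at a start; the rules pass over those that are not, and their reading is None.
At some moment in a run one of stray_0, stray_1, stray_2, stray_3, chest may be knocked a few centimetres aside while the robot is not near it.
It also fails if it takes over 210 s, if anything falls off the work surface, if the arm or the gripper's body presses on something with over 40 N, if the wrist force passes 120 N, or if a joint passes its speed limit or range.

## Working session

There is one attempt and no reset: what is moved stays moved. The work goes in short steps, Python scripts to look and compute and a shell command to move; the robot and the scene stay as the last step left them, time stands still between calls to the robot, and variables do not carry over. Pictures are saved under pics/ and viewed, at most 14 in all, crops included, and the job is handed in when it is done.

```bash
mkdir -p pics
cat > h.py <<'E'
import numpy as np, cv2
from workcell import telemetry, grab_frame, bot
from scipy.spatial.transform import Rotation as Ro
def cam(name):
    s=telemetry.observe(); f=grab_frame(name)
    fl=f["pixels"].shape[0]/2/np.tan(np.radians(f["vertical_fov"])/2)
    f["K"]=np.array([[fl,0,f["cx"]],[0,fl,f["cy"]],[0,0,1.]]); f["D"]=np.array(f["distortion"],float)
    if name=="wrist":
        T=np.eye(4); T[:3,:3]=Ro.from_euler("xyz",s["tool_rot"]).as_matrix(); T[:3,3]=s["position"]
        M=T@np.array(f["hand_eye"])
    else:
        M=np.eye(4); M[:3,:3]=np.array(f["R"]).T; M[:3,3]=-M[:3,:3]@np.array(f["t"])
    f["M"]=M; return f
def ray(f,uv):
    p=cv2.undistortPoints(np.array(uv,float).reshape(-1,1,2),f["K"],f["D"]).reshape(-1,2)
    return np.c_[p,np.ones(len(p))]
def plane(f,uv,z):
    d=ray(f,uv)@f["M"][:3,:3].T; c=f["M"][:3,3]
    return c+d*((z-c[2])/d[:,2])[:,None]
def cloud(f):
    h,w=f["depth"].shape; u,v=np.meshgrid(np.arange(w),np.arange(h))
    r=ray(f,np.c_[u.ravel(),v.ravel()])*f["depth"].reshape(-1,1)
    P=r@f["M"][:3,:3].T+f["M"][:3,3]; P[f["depth"].ravel()==0]=np.nan
    return P.reshape(h,w,3)
def save(f,n): cv2.imwrite("pics/"+n,f["pixels"][:,:,::-1])
E
python3 - <<'E'
from h import *
s=telemetry.observe(); print({k:np.round(v,3) for k,v in s.items()}, bot.tcp_to_tips)
ims=[]
for n in ("scene","top"):
    f=cam(n); save(f,n+"0.png"); np.savez("f_"+n+".npz",**f); print(n,f["M"][:3].round(3).tolist())
E
```

```text
{'clock': np.float64(0.0), 'qpos': array([-1.411,  0.522, -0.036,  1.6  ,  0.021,  1.021, -0.113]), 'qd': array([-0.   , -0.   , -0.001,  0.   ,  0.001, -0.001, -0.001]), 'joint_efforts': array([ 3.0000e-03, -9.2709e+01,  1.9820e+00, -3.6993e+01,  1.8000e-02,
        8.0000e-03, -0.0000e+00]), 'position': array([0.142, 0.608, 0.25 ]), 'tool_rot': array([-3.141,  0.   ,  2.912]), 'force': array([0.392, 0.232, 0.23 ]), 'moment': array([-0.037,  0.   , -0.012]), 'finger_force': np.float64(0.0), 'grip_width': np.float64(0.085)} 0.019
scene [[0.632, -0.576, 0.519, -0.044], [-0.775, -0.474, 0.418, -0.456], [0.006, -0.666, -0.746, 0.907]]
top [[-0.025, -0.993, 0.114, 0.408], [-0.999, 0.028, 0.03, -0.019], [-0.033, -0.113, -0.993, 1.248]]
```

View pics/scene0.png

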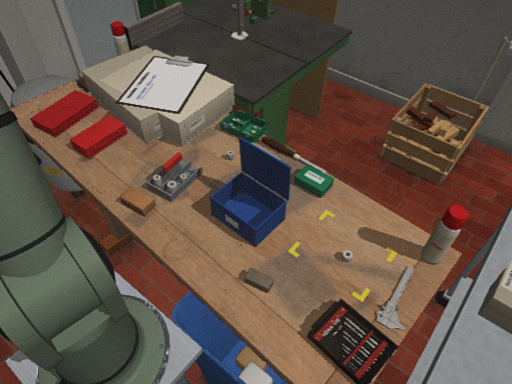

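View pics/top0.png

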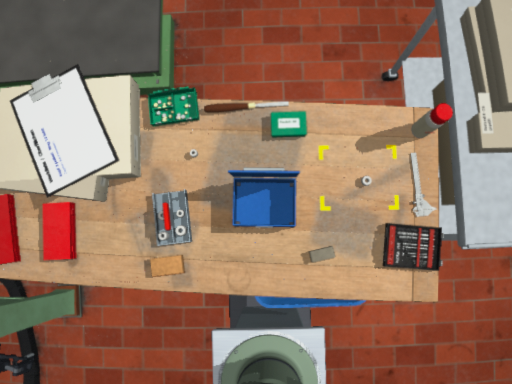

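Both views show the chest at top (265,200) with its lid open, the tray at (171,218) with a red handle and about three collets, and strays at (193,153) and (367,180). The second stray is inside the yellow marks, which are centred at about (358,178). The bystanders are the stone (321,254), cork (167,265) and green box (288,124).

Run:
```python
from h import *
f=dict(np.load("f_top.npz")); P=cloud(f); hsv=cv2.cvtColor(f["pixels"],cv2.COLOR_RGB2HSV)
def blobs(m,name,mn=8):
    n,l,st,c=cv2.connectedComponentsWithStats(m.astype(np.uint8))
    for i in range(1,n):
        if st[i,4]<mn: continue
        q=P[l==i]; q=q[~np.isnan(q[:,0])]
        print(name,c[i].round(1),st[i,4],"med",np.median(q,0).round(3),"min",np.percentile(q,3,0).round(3),"max",np.percentile(q,97,0).round(3))
print("bench z",np.nanmedian(P[235:240,200:220,2]))
H,S,V=cv2.split(hsv)
ok=np.zeros(H.shape,bool); ok[95:300,130:450]=1
blobs(ok&(H>22)&(H<34)&(S>170)&(V>150),"yellow")
blobs(ok&((H<6)|(H>174))&(S>170)&(V>120),"red")
blobs(ok&(H>105)&(H<125)&(S>130),"blue",50)
blobs(ok&(S<60)&(V>60),"grey",15)
blobs(ok&(H>60)&(H<90)&(S>120),"green",50)
for y0,y1,x0,x1 in [(250,278,145,190)]:
    q=P[y0:y1,x0:x1].reshape(-1,3); q=q[q[:,2]>.02]; print("cork",q.mean(0),q.min(0),q.max(0))
c=lambda a,b,k:cv2.resize(a[b],None,fx=k,fy=k,interpolation=cv2.INTER_CUBIC)
a=c(f["pixels"],np.s_[100:280,140:400],3)
cv2.imwrite("pics/topz.png",a[:,:,::-1])
```

```text
bench z -4.936306323977124e-05
yellow [392.2 149.8] 75 med [ 0.659 -0.381 -0.   ] min [ 0.63  -0.389 -0.004] max [ 0.669 -0.362  0.006]
yellow [321.8 151. ] 74 med [ 0.659 -0.169  0.   ] min [ 0.633 -0.19  -0.005] max [ 0.671 -0.163  0.006]
yellow [394.8 203.6] 88 med [ 0.493 -0.379 -0.   ] min [ 0.481 -0.387 -0.004] max [ 0.52  -0.359  0.004]
yellow [323.2 204.5] 87 med [ 0.496 -0.167 -0.   ] min [ 0.484 -0.186 -0.006] max [ 0.525 -0.16   0.005]
red [442.8 111.3] 214 med [ 0.713 -0.462  0.192] min [ 0.692 -0.478  0.188] max [ 0.732 -0.443  0.196]
red [166.2 216. ] 143 med [0.473 0.263 0.091] min [0.441 0.257 0.078] max [0.507 0.271 0.096]
red [391.1 243.8] 161 med [ 0.381 -0.356  0.011] min [ 0.331 -0.367  0.006] max [ 0.429 -0.346  0.016]
red [419.5 230.5] 10 med [ 0.417 -0.439  0.014] min [ 0.41  -0.442  0.012] max [ 0.423 -0.438  0.016]
red [430.4 248.8] 132 med [ 0.363 -0.469  0.014] min [ 0.315 -0.478  0.009] max [ 0.414 -0.46   0.018]
red [418.  252.5] 50 med [ 0.355 -0.432  0.014] min [ 0.321 -0.437  0.009] max [ 0.39  -0.428  0.018]
blue [263.2 173. ] 330 med [ 0.568 -0.003 
[... 3224 characters left out ...]
 [ 0.346 -0.449  0.006] min [ 0.338 -0.459  0.002] max [ 0.352 -0.439  0.014]
grey [422.4 262.2] 29 med [ 0.327 -0.447  0.005] min [ 0.321 -0.455 -0.001] max [ 0.333 -0.44   0.014]
grey [241.4 297.2] 97 med [ 0.15   0.128 -0.701] min [ 0.141  0.07  -0.709] max [ 0.161  0.169 -0.691]
grey [345.5 299. ] 20 med [ 0.23  -0.223 -0.002] min [ 0.2   -0.286 -0.208] max [ 0.231 -0.198  0.001]
green [172.6 107.9] 996 med [0.798 0.261 0.003] min [ 0.752  0.191 -0.003] max [0.84  0.331 0.032]
green [287.8 124.2] 627 med [ 0.727 -0.074  0.033] min [ 0.7   -0.123  0.013] max [ 0.766 -0.027  0.038]
cork [0.33758621 0.27926026 0.02975899] [0.30837116 0.2322649  0.02041039] [0.36663976 0.32570118 0.03740004]
```

View pics/topz.png

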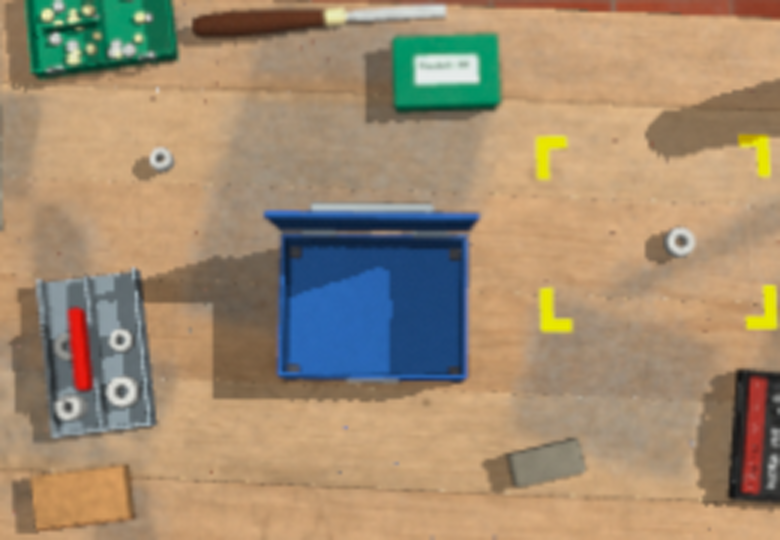

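The zoom shows four collets in the tray at crop (68,406), (121,390), (119,340) and (63,345), the last one partly under the handle. The chest is nearly square to the bench. Next I'll find out which end of the tray is the mouth and check for hidden strays.

Run:
```python
from h import *
for nm in("top","scene"):
    f=dict(np.load("f_%s.npz"%nm)); P=cloud(f)
    H,S,V=cv2.split(cv2.cvtColor(f["pixels"],cv2.COLOR_RGB2HSV))
    m=((H<6)|(H>174))&(S>150)&(V>90)&(P[...,2]>.06)&(P[...,2]<.11)&(abs(P[...,1]-.265)<.07)&(abs(P[...,0]-.475)<.08)
    q=P[m]; c=q[:,:2].mean(0); a=np.linalg.svd(q[:,:2]-c,full_matrices=False)[2][0]
    print(nm,"handle",c,q[:,:2].min(0),q[:,:2].max(0),"dir",a,np.degrees(np.arctan2(a[1],a[0])))
    a=a*np.sign(a[0]); n=np.array([-a[1],a[0]])
    t=P.reshape(-1,3); d=t[:,:2]-c; u=d@a; v=d@n
    for lo in range(-90,90,8):
        k=(u>lo/1e3)&(u<(lo+8)/1e3)&(abs(v)<.05)&(t[:,2]<.06)
        z=t[k,2]; print(lo,k.sum(),np.percentile(z,[20,50,80,95]).round(3) if k.sum() else "",end=" | ")
    print()
    # everything 8..45mm high on the bench, small
    m=(P[...,2]>.010)&(P[...,2]<.045)&(P[...,0]>.3)&(P[...,0]<.85)&(P[...,1]>-.5)&(P[...,1]<.35)
    n_,l,st,c2=cv2.connectedComponentsWithStats(m.astype(np.uint8))
    for i in range(1,n_):
        if 15<st[i,4]<700: q=P[l==i]; print("obj",c2[i].round(),st[i,4],np.median(q,0).round(3),np.ptp(q,0).round(3))
    # chest rim / lid
    b=(H>105)&(H<125)&(S>110)
    r=P[b&(abs(P[...,2]-.079)<.005)&(P[...,0]>.40)&(P[...,0]<.60)&(abs(P[...,1])<.15)][:,:2].astype(np.float32)
    print("rim",r.min(0),r.max(0),cv2.minAreaRect(r))
    r=P[b&(P[...,2]>.1)&(P[...,0]>.5)&(P[...,0]<.65)&(abs(P[...,1])<.15)]; print("lid",np.percentile(r,[2,50,98],axis=0).round(3).tolist(), np.polyfit(r[:,2],r[:,0],1))
    if nm=="top":
        for lo in range(0): pass
f=cam("wrist"); print(np.array(f["hand_eye"]).round(3).tolist())
f=dict(np.load("f_scene.npz")); cv2.imwrite("pics/sz.png",cv2.resize(f["pixels"][130:260,120:320],None,fx=4,fy=4,interpolation=cv2.INTER_CUBIC)[:,:,::-1])
```

```text
top handle [0.4735628  0.26334602] [0.43851731 0.25566683] [0.50982196 0.27211583] dir [-0.99477818 -0.1020606 ] -174.14215867735592
-90 94 [-0.004 -0.001  0.001  0.003] | -82 98 [-0.003  0.     0.002  0.029] | -74 98 [0.002 0.024 0.03  0.032] | -66 109 [0.002 0.005 0.021 0.033] | -58 106 [0.003 0.018 0.034 0.042] | -50 104 [0.006 0.028 0.036 0.043] | -42 91 [0.003 0.022 0.035 0.042] | -34 81 [0.003 0.018 0.033 0.037] | -26 83 [0.001 0.004 0.027 0.032] | -18 87 [0.001 0.004 0.021 0.039] | -10 83 [0.002 0.005 0.022 0.034] | -2 84 [0.003 0.02  0.028 0.034] | 6 85 [0.004 0.018 0.028 0.034] | 14 80 [0.003 0.013 0.028 0.039] | 22 73 [0.002 0.005 0.022 0.033] | 30 78 [0.001 0.005 0.017 0.029] | 38 85 [0.001 0.004 0.014 0.028] | 46 99 [0.002 0.005 0.016 0.029] | 54 96 [0.002 0.004 0.016 0.031] | 62 100 [0.002 0.004 0.013 0.027] | 70 82 [0.001 0.003 0.006 0.024] | 78 91 [-0.003 -0.001  0.001  0.003] | 86 95 [-0.002  0.     0.002  0.004] | 
obj [170. 106.] 539 [0.797 0.269 0.024] [0.105 0.151 0.035]
obj [228. 107.] 392 [0.79  0.101 0.021] [0.028 0.152 0.024]
obj [417. 131.] 78 [ 0.699 -0.443 
[... 2502 characters left out ...]
2 0.095 0.024]
obj [248. 226.] 524 [ 0.442 -0.062  0.028] [0.131 0.175 0.035]
obj [431. 256.] 182 [ 0.689 -0.467  0.027] [0.024 0.052 0.034]
obj [346. 255.] 92 [ 0.557 -0.295  0.02 ] [0.027 0.028 0.014]
obj [258. 279.] 390 [ 0.354 -0.162  0.025] [0.043 0.069 0.02 ]
obj [378. 371.] 69 [ 0.341 -0.494  0.026] [0.086 0.011 0.019]
rim [ 0.43437707 -0.08963462] [0.5708986  0.08453486] ((0.5035796761512756, -0.002977214753627777), (0.17144806683063507, 0.13228954374790192), 87.54167175292969)
lid [[0.561, -0.09, 0.102], [0.566, -0.017, 0.164], [0.573, 0.072, 0.214]] [-0.05484019  0.57533722]
[[0.0, -0.949, -0.316, 0.081], [1.0, 0.0, 0.0, -0.001], [-0.0, -0.316, 0.949, -0.124], [0.0, 0.0, 0.0, 1.0]]
```

View pics/sz.png

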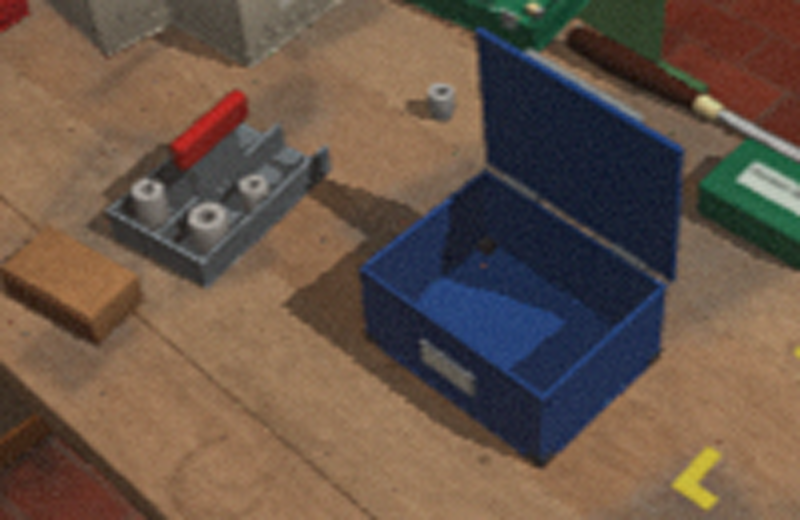

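The scene zoom shows the tray's end wall at its near end, crop (160,245). So the mouth faces +x, the far side, and the handle is at crop (210,130). No hidden strays are visible.

```bash
cat > g.py <<'E'
import sys; from h import *
a=[float(x) for x in sys.argv[1:]]  # x y z [roll pitch yaw deg]
s=telemetry.observe(); R=Ro.from_euler("xyz",s["tool_rot"])
print("now",np.round(s["position"],4),"rpy",np.degrees(s["tool_rot"]).round(1),"t",round(float(s["clock"]),2),"q",np.round(s["qpos"],2),"F",np.round(s["force"],1),"w",round(float(s["grip_width"]),4),round(float(s["finger_force"]),1))
if a:
    print("shift",R.inv().apply(np.array(a[:3])-s["position"]).round(4))
    if len(a)>3: print("turn",np.degrees((R.inv()*Ro.from_euler("xyz",a[3:],degrees=True)).as_rotvec()).round(2))
E
python3 g.py 0.472 0.2615 0.20 180 0 185.5
```

```text
now [0.1423 0.6083 0.2499] rpy [-180.     0.   166.8] t 0.15 q [-1.41  0.52 -0.04  1.6   0.02  1.02 -0.11] F [ 0.5  0.2 -0.6] w 0.0854 0.0
shift [-0.4    -0.2626  0.0501]
turn [ -0.05  -0.   -18.66]
```

```bash
r="$0"; python3 -m crank '0.06 -.025 -.0164 0 0 0 0;0.06 -.025 -.0164 0 0 0 0;0.06 -.025 -.0164 0 0 0 0;0.06 -.025 -.0164 0 0 0 0;0.06 -.025 -.0164 0 0 0 0;0.06 -.025 -.0164 0 0 0 0;0.06 -.025 -.0164 0 0 0 0;0.06 -.025 -.0164 0 0 0 0'
python3 -m crank '0.06 -.025 -.0164 0 0 0 0;0.06 -.025 -.0164 0 0 0 0;0.06 -.025 -.0164 0 0 0 0;0.06 -.025 -.0164 0 0 0 0;0.06 -.025 -.0164 0 0 0 0;0.06 -.025 -.0164 0 0 0 0;0.06 -.025 -.0164 0 0 0 0;0.06 -.025 -.0164 0 0 0 0'
python3 -m crank '0.06 0 0 0 0 0 -6.2;0.06 0 0 0 0 0 -6.2;0.06 0 0 0 0 0 -6.2;0.06 0 0 0.02 0 0 0;0.06 0 0 0.02 0 0 0;0.06 0 0 0 0 0 0;0.06 0 0 0 0 0 0;0.06 0 0 0 0 0 0'
python3 g.py .472 .2615 .083 180 0 185.5
python3 - <<'E'
from h import *
f=cam("wrist"); save(f,"w1.png"); P=cloud(f)
H,S,V=cv2.split(cv2.cvtColor(f["pixels"],cv2.COLOR_RGB2HSV))
m=((H<6)|(H>174))&(S>150)&(V>90)&(P[...,2]>.06)&(P[...,2]<.11)
t=P[m&(P[...,2]>.089)]; r=cv2.minAreaRect(t[:,:2].astype(np.float32)); print(len(t),r, t.mean(0), P[m].min(0),P[m].max(0))
v,uu=np.where(m&(P[...,2]>.087)); q=plane(f,np.c_[uu,v],.093); print(cv2.minAreaRect(q[:,:2].astype(np.float32)))
E
```

```text
clock: 0.82
position: [0.308, 0.434, 0.2502]
tool_rot: [-3.141, -0.0, 2.912]
force: [-0.1, 1.4, 0.2]
grip_width: 0.06
finger_force: 0.0
clock: 1.48
position: [0.4729, 0.2606, 0.2503]
tool_rot: [-3.141, -0.0, 2.912]
force: [-0.0, 0.2, 0.0]
grip_width: 0.0597
finger_force: 0.0
clock: 2.15
position: [0.4724, 0.2621, 0.2111]
tool_rot: [3.141, 0.0, -3.047]
force: [0.3, 0.0, 0.5]
grip_width: 0.0604
finger_force: 0.0
now [0.4724 0.2621 0.2111] rpy [ 180.     0.  -174.6] t 2.15 q [-0.62  0.44  0.    1.87 -0.    0.84  1.05] F [0.3 0.  0.5] w 0.0604 0.0
shift [ 0.0005 -0.0006  0.1281]
turn [ 0.01  0.03 -0.08]
1200 ((0.47254759073257446, 0.26400089263916016), (0.07281266897916794, 0.012780671939253807), 6.092835903167725) [0.47080936 0.26402532 0.0922538 ] [0.43569566 0.25449666 0.07702639] [0.50912518 0.27372907 0.09483503]
((0.4715445041656494, 0.26385238766670227), (0.07348441332578659, 0.012613887898623943), 6.0680251121521)
```

View pics/w1.png

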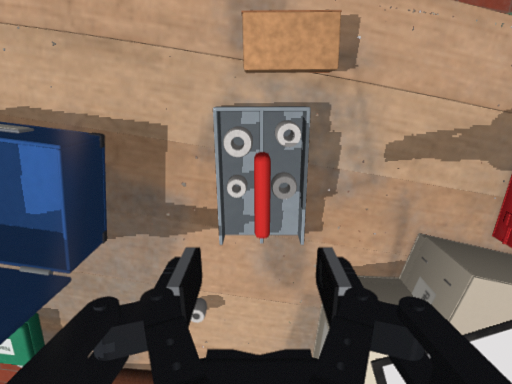

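The wrist view has the handle at (262,196) with four collets around it, two on each side of the divider. The mouth faces the gripper at the bottom of the picture. The handle measures (0.472, 0.264), so I'll go down and grip it.

```bash
python3 -m crank '0.05 0 .0015 0.02 0 0 -.6;0.05 0 0 0.025 0 0 0;0.05 0 0 0.025 0 0 0;0.05 0 0 0.025 0 0 0;0.05 0 0 0.02 0 0 0;0.05 0 0 0.015 0 0 0;0.05 0 0 0 0 0 0;0.05 0 0 0 0 0 0' 100
python3 -m crank '0 0 0 0 0 0 0;0 0 0 0 0 0 0;0 0 0 0 0 0 0;0 0 0 0 0 0 0;0 0 0 0 0 0 0;0 0 0 0 0 0 0;0 0 0 0 0 0 0;0 0 0 0 0 0 0' 100
python3 -m crank '0 0 0 -.005 0 0 0;0 0 0 -.015 0 0 0;0 0 0 -.025 0 0 0;0 0 0 -.025 0 0 0;0 0 0 -.025 0 0 0;0 0 0 -.025 0 0 0;0 0 0 -.025 0 0 0;0 0 0 -.01 0 0 0'
python3 g.py .50 .15 .26 180 0 90
```

```text
clock: 2.87
position: [0.4722, 0.2636, 0.0808]
tool_rot: [-3.141, -0.0, -3.036]
force: [1.1, -0.1, 0.8]
grip_width: 0.0499
finger_force: 0.0
clock: 3.53
position: [0.4724, 0.2641, 0.0812]
tool_rot: [3.141, 0.002, -3.036]
force: [-0.9, 2.0, 9.7]
grip_width: 0.0129
finger_force: 98.7
clock: 4.2
position: [0.4725, 0.2636, 0.2385]
tool_rot: [3.14, 0.003, -3.037]
force: [0.6, 0.5, -3.7]
grip_width: 0.0125
finger_force: 98.0
now [0.4725 0.2636 0.2385] rpy [ 179.9    0.2 -174. ] t 4.2 q [-0.62  0.4   0.    1.84  0.    0.9   1.06] F [ 0.6  0.5 -3.7] w 0.0125 98.0
shift [-0.0155 -0.1158 -0.0216]
turn [2.000e-01 5.000e-02 9.602e+01]
```

```bash
python3 -m crank '0 0 0 0 0 0 3;0 0 0 0 0 0 6;0 0 0 0 0 0 7;0 0 0 0 0 0 7;0 0 0 0 0 0 7;0 0 0 0 0 0 7;0 0 0 0 0 0 7;0 0 0 0 0 0 7'
python3 -m crank '0 0 0 0 0 0 7;0 0 0 0 0 0 7;0 0 0 0 0 0 7;0 0 0 0 0 0 7;0 0 0 0 0 0 7;0 0 0 0 0 0 6;0 0 0 0 0 0 4;0 0 0 0 0 0 0'
python3 -m crank '0 -.01 .002 0.005 0 0 0;0 -.02 .004 0.005 0 0 0;0 -.03 .004 0.005 0 0 0;0 -.03 .004 0.005 0 0 0;0 -.03 .004 0.005 0 0 0;0 -.03 .004 0.005 0 0 0;0 -.03 .004 0.005 0 0 0;0 -.025 .004 0.005 0 0 0'
python3 g.py .502 .045 .20 180 0 90
python3 - <<'E'
from h import *
f=cam("scene"); save(f,"s2.png")
E
```

```text
clock: 4.87
position: [0.4715, 0.2631, 0.2346]
tool_rot: [-3.14, -0.0, 2.351]
force: [-0.3, 0.2, -4.8]
grip_width: 0.0125
finger_force: 98.0
clock: 5.53
position: [0.4715, 0.2632, 0.2346]
tool_rot: [-3.141, 0.001, 1.568]
force: [-0.1, -0.6, -5.3]
grip_width: 0.0126
finger_force: 98.0
clock: 6.2
position: [0.5016, 0.0554, 0.1947]
tool_rot: [-3.141, 0.001, 1.573]
force: [0.3, 0.5, -4.4]
grip_width: 0.0121
finger_force: 98.0
now [0.5016 0.0554 0.1947] rpy [-180.     0.    90.1] t 6.2 q [-0.54  0.44  0.41  1.98 -0.25  0.77  0.02] F [ 0.3  0.5 -4.4] w 0.0121 98.0
shift [-0.0104  0.0004 -0.0053]
turn [-0.02  0.03  0.13]
```

View pics/s2.png

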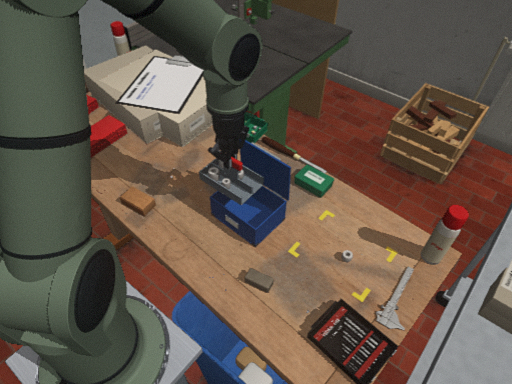

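The tray at (230,178) is level over the chest's left part, and the mouth points to -y inside the rim. Now I'll tip it.

```bash
python3 -m crank '0 -.01 0 -.005 0 0 0;0 0 0 0 0 4 0;0 0 0 0 0 4 0;0 0 0 0 0 4 0;0 0 0 0 0 4 0;0 0 0 0 0 3 0;0 0 0 0 0 3 0;0 0 0 0 0 3 0'
python3 -m crank '0 0 0 0 0 3 0;0 0 0 0 0 3 0;0 0 0 0 0 3 0;0 0 0 0 0 3 0;0 0 0 0 0 3 0;0 0 0 0 0 3 0;0 0 0 0 0 3 0;0 0 0 0 0 3 0'
python3 -m crank '0 0 0 0 0 2 0;0 0 0 0 0 2 0;0 0 0 0 0 0 0;0 0 0 0 0 0 0;0 0 0 0 0 0 0;0 0 0 0 0 0 0;0 0 0 0 0 0 0;0 0 0 0 0 0 0'
python3 g.py .5 .045 .2 180 0 90
python3 - <<'E'
from h import *
f=cam("scene"); a=f["pixels"][110:270,150:340]
g=cam("top"); b=g["pixels"][150:240,140:310]
a=cv2.resize(a,(475,400),interpolation=cv2.INTER_CUBIC); b=cv2.resize(b,(320,170));b=cv2.copyMakeBorder(b,0,230,0,0,0)
cv2.imwrite("pics/s3.png",np.hstack([a,b])[:,:,::-1])
E
```

```text
clock: 6.92
position: [0.502, 0.0482, 0.2007]
tool_rot: [3.139, -0.439, 1.574]
force: [0.2, -0.4, -4.5]
grip_width: 0.0124
finger_force: 98.0
clock: 7.58
position: [0.5022, 0.0482, 0.2008]
tool_rot: [3.137, -0.857, 1.576]
force: [0.9, -1.0, -1.9]
grip_width: 0.0125
finger_force: 100.4
clock: 8.25
position: [0.5021, 0.0487, 0.2006]
tool_rot: [3.141, -0.925, 1.573]
force: [0.4, 0.6, -2.0]
grip_width: 0.0124
finger_force: 100.4
now [0.5021 0.0487 0.2006] rpy [179.9 -53.   90.1] t 8.25 q [ 0.26  0.64  0.01  1.95 -1.    1.16  0.99] F [ 0.4  0.6 -2. ] w 0.0124 100.4
shift [-0.0027 -0.0021 -0.0026]
turn [ -0.   -52.97   0.08]
```

View pics/s3.png

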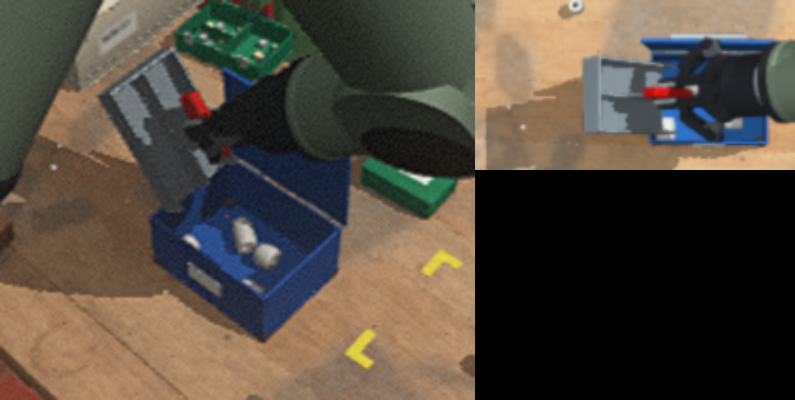

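All four collets are in the chest, at left-panel (192,242), (243,235), (266,257) and (253,285), and the tray is empty. Now I'll level it and set it down at the left.

```bash
python3 -m crank '0 0 0 -.01 0 -6 0;0 0 0 -.01 0 -6 0;0 0 0 -.01 0 -6 0;0 0 0 0 0 -6 0;0 0 0 0 0 -6 0;0 0 0 0 0 -6 0;0 0 0 0 0 -6 0;0 0 0 0 0 -6 0'
python3 -m crank '0 0 0 0 0 -5 0;0 .02 0 0 0 0 0;0 .035 -.005 0 0 0 0;0 .04 -.005 0 0 0 0;0 .04 -.005 0 0 0 0;0 .04 -.005 0 0 0 0;0 .035 -.005 0 0 0 0;0 .01 0 0 0 0 0'
python3 g.py .47 .27 .083 180 0 90
```

```text
clock: 9.02
position: [0.5025, 0.0266, 0.2217]
tool_rot: [3.139, -0.083, 1.571]
force: [-0.1, -0.1, -2.9]
grip_width: 0.0126
finger_force: 100.3
clock: 9.68
position: [0.4749, 0.2526, 0.2205]
tool_rot: [-3.141, -0.002, 1.578]
force: [-1.7, -0.1, -1.9]
grip_width: 0.0127
finger_force: 100.4
now [0.4749 0.2526 0.2205] rpy [-1.799e+02 -1.000e-01  9.040e+01] t 9.68 q [-0.84  0.44  0.33  1.87 -0.19  0.86 -0.41] F [-1.7 -0.1 -1.9] w 0.0127 100.4
shift [ 0.0172 -0.0047  0.1375]
turn [-0.06 -0.11  0.39]
```

```bash
python3 -m crank '0 .017 -.005 0.015 0 0 .4;0 0 0 .025 0 0 0;0 0 0 .025 0 0 0;0 0 0 .025 0 0 0;0 0 0 .02 0 0 0;0 0 0 .015 0 0 0;0 0 0 .007 0 0 0;0 0 0 .004 0 0 0'
python3 -m crank '0 0 0 .002 0 0 0;0 0 0 .001 0 0 0;0 0 0 0 0 0 0;.04 0 0 0 0 0 0;.05 0 0 0 0 0 0;.05 0 0 0 0 0 0;.05 0 0 0 0 0 0;.05 0 0 0 0 0 0' 40
python3 -m crank '0.05 0 0 -.02 0 0 0;.05 0 0 -.03 0 0 0;.05 0 0 -.03 0 0 0;.05 0 0 -.03 0 0 0;.05 0 0 0 0 0 0;.05 0 0 0 0 0 0;.05 0 0 0 0 0 0;.05 0 0 0 0 0 0'
python3 - <<'E'
from h import *
# find collets and chest from both cameras
for n in("top","scene"):
    f=cam(n);P=cloud(f); save(f,n+"4.png")
    m=(P[...,2]>.010)&(P[...,2]<.04)&(P[...,0]>.5)&(P[...,0]<.75)
    k,l,st,c=cv2.connectedComponentsWithStats(m.astype(np.uint8))
    for i in range(1,k):
        q=P[l==i]
        if 15<st[i,4]<200 and np.ptp(q,0)[:2].max()<.04: print(n,np.median(q,0).round(3),((q.min(0)+q.max(0))/2).round(4),np.ptp(q,0).round(3))
E
python3 g.py .657 .199 .12 180 0 90
```

```text
clock: 10.35
position: [0.4716, 0.2633, 0.0839]
tool_rot: [-3.14, 0.001, 1.564]
force: [0.0, -0.3, -1.7]
grip_width: 0.0125
finger_force: 100.3
clock: 11.02
position: [0.472, 0.2636, 0.0819]
tool_rot: [3.141, -0.0, 1.564]
force: [0.6, -0.3, -0.0]
grip_width: 0.05
finger_force: 0.0
clock: 11.68
position: [0.4715, 0.2633, 0.1908]
tool_rot: [-3.14, 0.001, 1.564]
force: [-0.2, 0.1, -0.1]
grip_width: 0.05
finger_force: 0.0
top [0.747 0.31  0.028] [0.7476 0.3084 0.025 ] [0.005 0.038 0.03 ]
top [0.659 0.199 0.024] [0.6591 0.1993 0.0199] [0.02  0.021 0.019]
top [ 0.565 -0.293  0.02 ] [ 0.5639 -0.2927  0.0196] [0.025 0.027 0.019]
top [ 0.523 -0.02   0.028] [ 0.525  -0.0188  0.0274] [0.026 0.02  0.015]
top [0.507 0.622 0.039] [0.507  0.6212 0.037 ] [0.012 0.03  0.006]
scene [0.654 0.196 0.022] [0.6549 0.1976 0.0186] [0.021 0.019 0.017]
scene [ 0.559 -0.294  0.02 ] [ 0.5604 -0.2943  0.0172] [0.025 0.028 0.014]
now [0.4716 0.2633 0.1908] rpy [-1.799e+02  1.000e-01  8.960e+01] t 11.78 q [-0.85  0.48  0.32  1.89 -0.21  0.8  -0.43] F [-0.3 -0.   0.9] w 0.0499 0.0
shift [-0.063   0.1859  0.0706]
turn [-0.07  0.06 -0.37]
```

```bash
python3 -m crank '0.06 -.01 .03 0 0 0 0;.06 -.01 .03 0 0 0 0;.06 -.01 .03 0 0 0 0;.06 -.01 .03 0.01 0 0 0;.06 -.01 .03 .02 0 0 0;.06 -.013 .036 0.02 0 0 0;.06 0 0 0.02 0 0 0;.06 0 0 0 0 0 0'
cat > near.py <<'E'
import sys; from h import *
f=cam("wrist"); P=cloud(f); h=float(sys.argv[1]); tx,ty=map(float,sys.argv[2:4])
m=(P[...,2]>h-.005)&(P[...,2]<h+.005)&(np.hypot(P[...,0]-tx,P[...,1]-ty)<.03)
v,u=np.where(m); q=plane(f,np.c_[u,v],h)[:,:2].astype(np.float32); print(len(q),cv2.minEnclosingCircle(q),np.ptp(q,0))
if len(sys.argv)>4: save(f,sys.argv[4])
E
python3 near.py .026 .657 .199 w5.png
python3 g.py .657 .198 .023 180 0 90
```

```text
clock: 12.45
position: [0.6554, 0.1975, 0.1171]
tool_rot: [-3.136, 0.003, 1.562]
force: [-0.5, -0.0, -0.7]
grip_width: 0.06
finger_force: 0.0
503 ((0.6573200225830078, 0.20058274269104004), 0.011304925195872784) [0.0206123  0.02184021]
now [0.6551 0.1988 0.1194] rpy [-1.797e+02  1.000e-01  8.960e+01] t 12.5 q [-0.55  0.78  0.29  1.53 -0.26  0.87 -0.18] F [-0.1  0.1  0.5] w 0.06 0.0
shift [-0.0006  0.0023  0.0964]
turn [-0.26  0.11 -0.43]
```

```bash
python3 -m crank '.06 .0015 .002 0.02 0 0 0;.06 0 0 .02 0 0 0;.06 0 0 .02 0 0 0;.06 0 0 .02 0 0 0;.06 0 0 .01 0 0 0;.06 0 0 .0065 0 0 0;.06 0 0 0 0 0 0;.0 0 0 0 0 0 0' 40
python3 -m crank '0 0 0 0 0 0 0;0 0 0 0 0 0 0;0 0 0 0 0 0 0;0 0 0 0 0 0 0;0 0 0 0 0 0 0;0 0 0 0 0 0 0;0 0 0 -.01 0 0 0;0 0 0 -.02 0 0 0'
python3 -m crank '0 0 0 -.03 0 0 0;0 0 0 -.04 0 0 0;0 0 0 -.04 0 0 0;0 0 0 -.04 0 0 0;0 0 0 -.04 0 0 0;0 0 0 -.03 0 0 0;0 0 0 0 0 0 0;0 0 0 0 0 0 0'
python3 g.py .50 .0 .27 180 0 90
```

```text
clock: 13.17
position: [0.6586, 0.2016, 0.0269]
tool_rot: [3.141, -0.0, 1.565]
force: [0.1, 0.2, 0.3]
grip_width: 0.0491
finger_force: 0.0
clock: 13.83
position: [0.6572, 0.201, 0.0551]
tool_rot: [-3.139, 0.001, 1.564]
force: [0.2, -0.4, -1.7]
grip_width: 0.0205
finger_force: 39.2
clock: 14.5
position: [0.6587, 0.2013, 0.2785]
tool_rot: [3.138, -0.002, 1.564]
force: [-0.7, 0.5, -2.1]
grip_width: 0.0199
finger_force: 39.3
now [0.6587 0.2013 0.2785] rpy [ 1.798e+02 -1.000e-01  8.960e+01] t 14.5 q [-0.58  0.63  0.34  1.4  -0.22  1.15 -0.22] F [-0.7  0.5 -2.1] w 0.0199 39.3
shift [-0.2024 -0.1574  0.0077]
turn [ 0.19 -0.09 -0.38]
```

```bash
python3 -m crank '0 -.015 -.02 0 0 0 0;0 -.025 -.02 0 0 0 0;0 -.028 -.02 0 0 0 0;0 -.028 -.02 0 0 0 0;0 -.028 -.02 0 0 0 0;0 -.028 -.02 0 0 0 0;0 -.028 -.02 0 0 0 0;0 -.02 -.02 0 0 0 0'
python3 -m crank '0 0 0 .03 0 0 0;0 0 0 .04 0 0 0;0 0 0 .04 0 0 0;0 0 0 .04 0 0 0;0 0 0 .02 0 0 0;0 0 0 0 0 0 0;.045 0 0 0 0 0 0;.045 0 0 0 0 0 0'
python3 -m crank '.045 0 0 0 0 0 0;.045 0 0 0 0 0 0;.045 0 0 -.03 0 0 0;.045 0 0 -.04 0 0 0;.045 0 0 -.04 0 0 0;.045 0 0 -.04 0 0 0;.045 0 0 0 0 0 0;.045 0 0 0 0 0 0'
python3 - <<'E'
from h import *
for n in("top","scene"):
    f=cam(n);P=cloud(f); save(f,n+"6.png")
    m=(P[...,2]>.010)&(P[...,2]<.04)&(P[...,0]>.4)&(P[...,0]<.75)&(P[...,1]<.35)
    k,l,st,c=cv2.connectedComponentsWithStats(m.astype(np.uint8))
    for i in range(1,k):
        q=P[l==i]
        if 15<st[i,4]<200 and np.ptp(q,0)[:2].max()<.04: print(n,np.median(q,0).round(3),((q.min(0)+q.max(0))/2).round(4),np.ptp(q,0).round(3))
E
python3 g.py .562 -.293 .12 180 0 90
```

```text
clock: 15.17
position: [0.495, 0.0001, 0.2752]
tool_rot: [-3.14, 0.001, 1.563]
force: [0.1, -0.4, -0.4]
grip_width: 0.0203
finger_force: 39.4
clock: 15.83
position: [0.4974, 0.0022, 0.107]
tool_rot: [3.141, 0.0, 1.564]
force: [-1.1, 0.6, 0.9]
grip_width: 0.0435
finger_force: 0.0
clock: 16.5
position: [0.498, 0.0026, 0.2587]
tool_rot: [3.136, -0.002, 1.565]
force: [0.0, -0.1, -1.3]
grip_width: 0.0449
finger_force: 0.0
top [0.747 0.314 0.029] [0.7475 0.3091 0.0254] [0.003 0.035 0.028]
top [ 0.564 -0.293  0.021] [ 0.564  -0.293   0.0186] [0.025 0.027 0.017]
top [ 0.421 -0.342  0.024] [ 0.4214 -0.3467  0.0219] [0.04  0.021 0.021]
top [ 0.415 -0.361  0.012] [ 0.4166 -0.3609  0.0126] [0.031 0.019 0.005]
scene [0.747 0.301 0.025] [0.7463 0.3056 0.025 ] [0.007 0.039 0.028]
scene [ 0.477 -0.042  0.023] [ 0.4769 -0.0368  0.0196] [0.011 0.024 0.016]
scene [ 0.557 -0.294  0.02 ] [ 0.5606 -0.2943  0.0171] [0.026 0.029 0.014]
now [0.4968 0.0026 0.2561] rpy [180.   -0.   89.7] t 16.6 q [-0.44  0.33  0.4   1.94 -0.16  0.9   0.04] F [0.3 0.1 0.2] w 0.0448 0.0
shift [-0.2952  0.0669  0.136 ]
turn [ 0.03 -0.03 -0.35]
```

View pics/scene6.png

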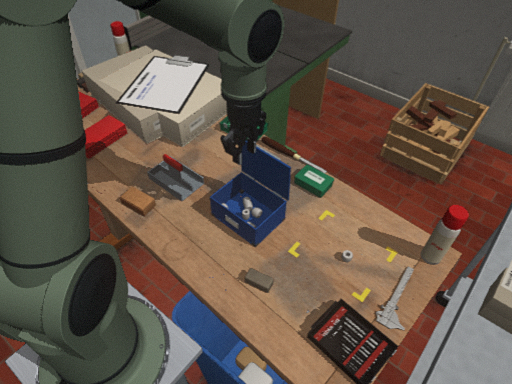

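The first stray is in the chest at (250,207), the tray stands upright at (178,175), and the last stray is at (347,256). I'll get that one next.

```bash
python3 -m crank '0.06 -.025 0 0 0 0 0;.06 -.038 0.005 0 0 0 0;.06 -.04 .01 0 0 0 0;.06 -.04 .01 0.0 0 0 0;.06 -.04 .01 0 0 0 0;.06 -.04 .01 0.01 0 0 0;.06 -.04 .01 0.01 0 0 0;.06 -.032 .012 .01 0 0 0'
python3 -m crank '0.06 0 0 0.03 0 0 0;.06 0 0 0.03 0 0 0;.06 0 0 0.03 0 0 0;.06 0 0 0.016 0 0 0;.06 0 0 0 0 0 0;.06 0 0 0 0 0 0;.06 0 0 0 0 0 0;.06 0 0 0 0 0 0'
python3 near.py .022 .562 -.293
python3 g.py .562 -.294 .022 180 0 90
```

```text
clock: 17.27
position: [0.5608, -0.2948, 0.2245]
tool_rot: [-3.14, -0.0, 1.563]
force: [1.0, 0.1, 0.3]
grip_width: 0.0597
finger_force: 0.0
clock: 17.93
position: [0.5623, -0.292, 0.1215]
tool_rot: [3.14, 0.001, 1.564]
force: [0.9, 0.4, -0.3]
grip_width: 0.0599
finger_force: 0.0
742 ((0.5624518394470215, -0.2932794392108917), 0.014127478003501892) [0.02628332 0.0278599 ]
now [ 0.5623 -0.2919  0.1215] rpy [179.9   0.   89.6] t 17.98 q [ 0.15  0.72  0.36  1.69 -0.33  0.79  0.66] F [-0.2  0.5  0.3] w 0.06 0.0
shift [-0.0021 -0.0004  0.0995]
turn [ 0.1   0.04 -0.36]
```

```bash
python3 -m crank '.06 -.0015 0 0.02 0 0 0;.06 0 0 .02 0 0 0;.06 0 0 .02 0 0 0;.06 0 0 .02 0 0 0;.06 0 0 .01 0 0 0;.06 0 0 .0085 0 0 0;.06 0 0 0 0 0 0;.0 0 0 0 0 0 0' 40
python3 -m crank '0 0 0 0 0 0 0;0 0 0 0 0 0 0;0 0 0 0 0 0 0;0 0 0 0 0 0 0;0 0 0 0 0 0 0;0 0 0 0 0 0 0;0 0 0 -.01 0 0 0;0 0 0 -.02 0 0 0'
python3 -m crank '0 0 0 -.03 0 0 0;0 0 0 -.04 0 0 0;0 0 0 -.04 0 0 0;0 0 0 -.04 0 0 0;0 0 0 -.04 0 0 0;0 0 0 -.03 0 0 0;0 0 0 0 0 0 0;0 0 0 0 0 0 0'
python3 - <<'E'
from h import *
for nm in("top","scene"):
    f=cam(nm);P=cloud(f);H,S,V=cv2.split(cv2.cvtColor(f["pixels"],cv2.COLOR_RGB2HSV))
    b=(H>105)&(H<125)&(S>110)
    r=P[b&(abs(P[...,2]-.079)<.005)&(P[...,0]>.40)&(P[...,0]<.60)&(abs(P[...,1])<.15)][:,:2].astype(np.float32)
    print("rim",r.min(0),r.max(0),cv2.minAreaRect(r))
E
python3 g.py .495 .0 .27 180 0 90
```

```text
clock: 18.65
position: [0.5621, -0.2934, 0.0225]
tool_rot: [3.141, 0.0, 1.564]
force: [0.2, -0.1, 0.1]
grip_width: 0.0497
finger_force: 0.0
clock: 19.32
position: [0.5609, -0.2926, 0.0513]
tool_rot: [-3.139, -0.001, 1.564]
force: [0.3, -0.1, -1.0]
grip_width: 0.0261
finger_force: 39.5
clock: 19.98
position: [0.5621, -0.2934, 0.2745]
tool_rot: [3.138, 0.001, 1.564]
force: [0.4, -0.4, -1.9]
grip_width: 0.0264
finger_force: 39.6
rim [ 0.44137782 -0.08378804] [0.5731953 0.0841692] ((0.5067199468612671, 0.0008750036358833313), (0.16506747901439667, 0.12760454416275024), 87.98672485351562)
rim [ 0.43640554 -0.09003532] [0.5706406  0.08181351] ((0.5042850375175476, -0.003519408404827118), (0.16914264857769012, 0.13177579641342163), 87.43496704101562)
now [ 0.5614 -0.2928  0.2717] rpy [-180.    -0.    89.6] t 20.08 q [ 0.1   0.55  0.44  1.57 -0.26  1.08  0.6 ] F [ 1.6 -0.5 -1.8] w 0.0264 39.6
shift [ 0.2924 -0.0682  0.0018]
turn [-0.02 -0.02 -0.36]
```

```bash
python3 -m crank '0 .02 -.008 0 0 0 0;0 .032 -.01 0 0 0 0;0 .036 -.01 0 0 0 0;0 .036 -.01 0 0 0 0;0 .036 -.01 0 0 0 0;0 .036 -.01 0 0 0 0;0 .036 -.01 0 0 0 0;0 .03 0 0 0 0 0'
python3 -m crank '0 0 0 .03 0 0 0;0 0 0 .04 0 0 0;0 0 0 .04 0 0 0;0 0 0 .04 0 0 0;0 0 0 .02 0 0 0;0 0 0 0 0 0 0;.05 0 0 0 0 0 0;.05 0 0 0 0 0 0'
python3 -m crank '.05 0 0 0 0 0 0;.05 0 0 0 0 0 0;.05 0 0 -.03 0 0 0;.05 0 0 -.04 0 0 0;.05 0 0 -.04 0 0 0;.05 0 0 -.04 0 0 0;.05 0 0 -.04 0 0 0;.05 0 0 0 0 0 0'
python3 - <<'E'
from h import *
f=cam("scene"); a=f["pixels"][110:270,150:340]
g=cam("wrist"); b=g["pixels"]
a=cv2.resize(a,(475,400),interpolation=cv2.INTER_CUBIC); b=cv2.resize(b,(320,240));b=cv2.copyMakeBorder(b,0,160,0,0,0)
cv2.imwrite("pics/s7.png",np.hstack([a,b])[:,:,::-1])
E
python3 g.py .64 .0 .30 180 0 90
```

```text
clock: 20.75
position: [0.4931, -0.0285, 0.271]
tool_rot: [-3.139, -0.0, 1.565]
force: [1.8, -0.6, 0.0]
grip_width: 0.0262
finger_force: 39.7
clock: 21.42
position: [0.4958, -0.0309, 0.1028]
tool_rot: [3.141, 0.0, 1.564]
force: [-0.0, 0.5, 0.9]
grip_width: 0.0492
finger_force: 0.0
clock: 22.08
position: [0.4978, -0.0311, 0.2993]
tool_rot: [3.131, -0.002, 1.564]
force: [0.6, -0.2, 0.3]
grip_width: 0.0498
finger_force: 0.0
now [ 0.496  -0.0305  0.2939] rpy [ 1.797e+02 -1.000e-01  8.970e+01] t 22.18 q [-0.42  0.29  0.45  1.9  -0.15  0.99  0.09] F [ 0.5  0.1 -0.8] w 0.0497 0.0
shift [ 0.0314  0.1438 -0.0054]
turn [ 0.25 -0.08 -0.35]
```

View pics/s7.png

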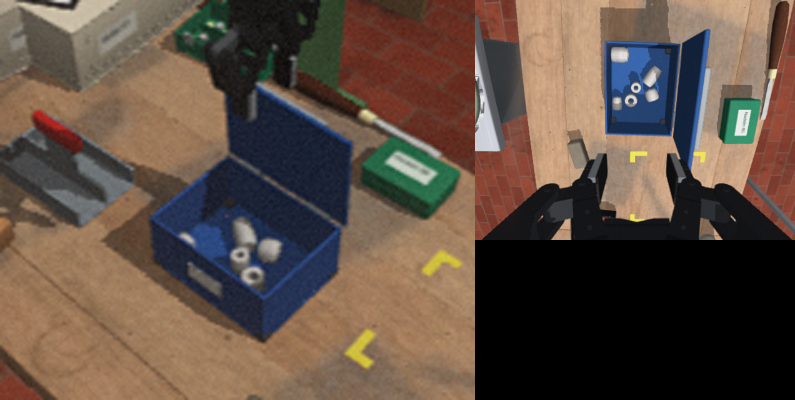

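All six collets are in the chest in both panels and the lid is upright. Now I'll close the fingers and go behind the lid.

```bash
python3 -m crank '0 .004 0.01 -.005 0 0 0;0 .004 .02 0 0 0 0;0 .004 .03 0 0 0 0;0 .004 .03 0 0 0 0;0 .004 .03 0 0 0 0;0 .004 .024 0 0 0 0;0 .004 0 0 0 0 0;0 .002 0 0 0 0 0' 40
python3 -m crank '0 0 0 .02 0 0 0;0 0 0 .02 0 0 0;0 0 0 .02 0 0 0;0 0 0 .02 0 0 0;0 0 0 .01 0 0 0;0 0 0 0 0 0 0;0 0 0 0 0 0 0;0 0 0 0 0 0 0'
python3 g.py .594 0 .209 180 0 90
```

```text
clock: 22.85
position: [0.6397, -0.0013, 0.295]
tool_rot: [-3.139, 0.001, 1.565]
force: [-0.3, 0.2, 1.1]
grip_width: -0.0001
finger_force: 0.0
clock: 23.52
position: [0.6399, -0.0018, 0.208]
tool_rot: [3.14, -0.0, 1.564]
force: [0.2, -0.6, 0.3]
grip_width: 0.0
finger_force: 0.0
now [ 0.6399 -0.0018  0.208 ] rpy [179.9  -0.   89.6] t 23.52 q [-0.34  0.62  0.39  1.62 -0.27  0.96  0.13] F [ 0.2 -0.6  0.3] w 0.0 0.0
shift [ 0.0015 -0.0459 -0.0011]
turn [ 0.08 -0.   -0.38]
```

```bash
python3 -m crank '0 0 -.013 0 0 0 0;0 0 -.013 0 0 0 0;0 0 -.011 0 0 0 0;0 0 -.009 0 0 0 0;0 0 -.009 .001 0 0 0;0 0 -.009 .001 0 0 0;0 0 -.01 .001 0 0 0;0 0 -.01 .001 0 0 0'
python3 g.py .522 0 .188
python3 -m crank '0 0 -.0085 .003 0 0 0;0 0 -.0085 .004 0 0 0;0 0 -.0085 .005 0 0 0;0 0 -.0085 .005 0 0 0;0 0 -.007 .007 0 0 0;0 0 -.007 .007 0 0 0;0 0 -.007 .007 0 0 0;0 0 -.006 .007 0 0 0'
python3 g.py .483 0 .134
python3 - <<'E'
from h import *
f=cam("scene"); a=f["pixels"][110:270,150:340]
cv2.imwrite("pics/s8.png",cv2.resize(a,(475,400),interpolation=cv2.INTER_CUBIC)[:,:,::-1])
E
```

```text
clock: 24.18
position: [0.5555, -0.001, 0.2033]
tool_rot: [3.14, -0.0, 1.564]
force: [1.6, 0.2, -0.1]
grip_width: 0.0003
finger_force: 0.6
now [ 0.5555 -0.001   0.2033] rpy [179.9  -0.   89.6] t 24.18 q [-0.39  0.5   0.4   1.85 -0.25  0.84  0.12] F [ 1.6  0.2 -0.1] w 0.0003 0.6
shift [ 0.0008 -0.0335  0.0153]
clock: 24.85
position: [0.494, -0.0007, 0.1571]
tool_rot: [3.141, 0.0, 1.564]
force: [0.3, 1.1, 0.0]
grip_width: -0.0001
finger_force: 0.5
now [ 0.494  -0.0007  0.1571] rpy [180.    0.   89.6] t 24.85 q [-0.4   0.48  0.37  2.04 -0.27  0.67  0.14] F [0.3 1.1 0. ] w -0.0001 0.5
shift [ 0.0006 -0.0111  0.0231]
```

View pics/s8.png

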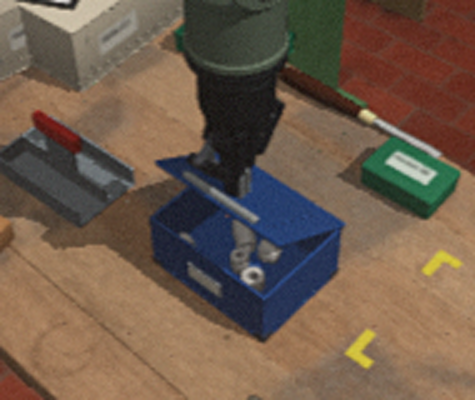

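The lid is about half a radian from shut, with the fingertips on its outer face at (238,185).

```bash
python3 -m crank '0 0 -.003 .006 0 0 0;0 0 -.003 .006 0 0 0;0 0 -.003 .006 0 0 0;0 0 -.002 .006 0 0 0;0 0 -.002 .006 0 0 0;0 0 -.001 .006 0 0 0;0 0 -.001 .006 0 0 0;0 0 0 .005 0 0 0'
python3 -m crank '0 0 0 .002 0 0 0;0 0 0 .001 0 0 0;0 0 0 .001 0 0 0;0 0 0 0 0 0 0;0 0 0 0 0 0 0;0 0 0 0 0 0 0;0 0 0 0 0 0 0;0 0 0 0 0 0 0'
python3 g.py .478 0 .104
```

```text
clock: 25.57
position: [0.4794, -0.0006, 0.11]
tool_rot: [-3.141, 0.0, 1.564]
force: [-0.0, -0.6, 0.6]
grip_width: -0.0001
finger_force: 0.4
clock: 26.23
position: [0.4797, -0.0006, 0.1069]
tool_rot: [3.141, -0.0, 1.564]
force: [0.1, 1.0, 0.2]
grip_width: 0.0
finger_force: 0.0
now [ 0.4797 -0.0006  0.1069] rpy [180.   -0.   89.6] t 26.23 q [-0.36  0.55  0.31  2.1  -0.32  0.53  0.19] F [0.1 1.  0.2] w 0.0 0.0
shift [ 0.0005 -0.0017  0.0029]
```

```bash
python3 -m crank '0 0 0 .001 0 0 0;0 0 0 0 0 0 0;0 0 0 .001 0 0 0;0 0 0 0 0 0 0;0 0 0 0 0 0 0;0 0 0 0 0 0 0;0 0 0 0 0 0 0;0 0 0 0 0 0 0'
python3 -m crank '0 0 0 .001 0 0 0;0 0 0 0 0 0 0;0 0 0 .001 0 0 0;0 0 0 0 0 0 0;0 0 0 0 0 0 0;0 0 0 0 0 0 0;0 0 0 0 0 0 0;0 0 0 0 0 0 0'
```

```text
clock: 26.9
position: [0.4798, -0.0006, 0.1057]
tool_rot: [3.141, -0.001, 1.564]
force: [-6.6, 1.0, 30.2]
grip_width: 0.0001
finger_force: 15.0
clock: 27.57
position: [0.48, -0.0006, 0.1051]
tool_rot: [3.14, -0.002, 1.564]
force: [-18.1, 0.5, 73.5]
grip_width: -0.0002
finger_force: 37.1
```

The lid is shut against its stop. I'll back off and measure.

```bash
python3 -m crank '0 0 0 -.005 0 0 0;0 0 0 -.02 0 0 0;0 0 0 -.03 0 0 0;0 0 0 -.04 0 0 0;0 0 0 -.04 0 0 0;0 0 0 -.03 0 0 0;0 0 0 0 0 0 0;0 0 0 0 0 0 0'
cat > chest.py <<'E'
from h import *
for nm in("top","scene","wrist"):
    f=cam(nm);P=cloud(f);H,S,V=cv2.split(cv2.cvtColor(f["pixels"],cv2.COLOR_RGB2HSV))
    m=(P[...,2]>.083)&(P[...,2]<.096)&(P[...,0]>.40)&(P[...,0]<.68)&(P[...,1]<.14)&(P[...,1]>-.38)&(H>100)&(H<128)
    m=cv2.morphologyEx(m.astype(np.uint8),cv2.MORPH_CLOSE,np.ones((9,9)))>0
    v,u=np.where(m); q=plane(f,np.c_[u,v],.088)[:,:2].astype(np.float32)
    if len(q)<50: print(nm,len(q)); continue
    r=cv2.minAreaRect(q); Z=P[m]; A=np.c_[Z[:,:2],np.ones(len(Z))]; k=~np.isnan(A[:,0])
    c=np.linalg.lstsq(A[k],Z[k,2],rcond=None)[0]
    print(nm,len(q),r,"lid slope x,y",c[:2].round(3),"z",np.nanmedian(Z[:,2]).round(4))
E
python3 chest.py
python3 - <<'E'
from h import *
f=cam("scene"); save(f,"s9.png")
for nm in ("top","scene"):
    f=cam(nm);H,S,V=cv2.split(cv2.cvtColor(f["pixels"],cv2.COLOR_RGB2HSV))
    v,u=np.where((H>22)&(H<34)&(S>150)&(V>120)); q=plane(f,np.c_[u,v],0)[:,:2]
    q=q[(q[:,0]>.4)&(q[:,0]<.75)&(q[:,1]>-.45)&(q[:,1]<-.1)].astype(np.float32); print(nm,len(q),cv2.minAreaRect(q))
E
```

```text
clock: 28.23
position: [0.4802, -0.0004, 0.2691]
tool_rot: [3.139, -0.001, 1.565]
force: [-0.0, 0.8, -0.8]
grip_width: 0.0001
finger_force: 0.0
top 9
scene 2376 ((0.5017296671867371, -0.004321202635765076), (0.1741848587989807, 0.13607998192310333), 87.13578796386719) lid slope x,y [-0.012  0.001] z 0.0868
wrist 20107 ((0.5057820081710815, -0.0012856125831604004), (0.17295648157596588, 0.135028675198555), 87.45661926269531) lid slope x,y [-0.016 -0.003] z 0.0876
top 362 ((0.5766739845275879, -0.2749537229537964), (0.2270721197128296, 0.1897813379764557), 88.7786865234375)
scene 330 ((0.5753448605537415, -0.27675169706344604), (0.22755466401576996, 0.1894710659980774), 89.00751495361328)
```

View pics/s9.png

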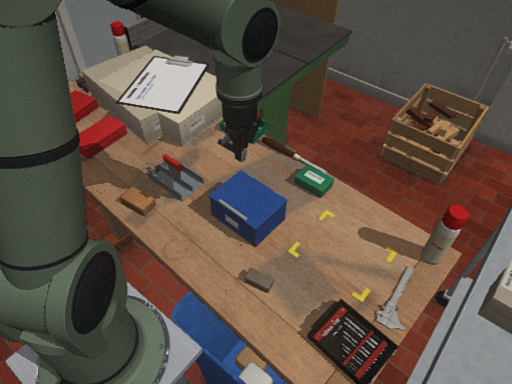

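The lid is fully shut in the picture, with a slope of about 0.014. The chest is at (0.506, -0.001) turned -2.6°, and the spot centre is (0.576, -0.276). I'll push along -y first with the fingers spread.

```bash
python3 -m crank '.085 .01 .004 0 0 0 0;.085 .02 .004 0 0 0 0;.085 .03 .004 0 0 0 0;.085 .03 .004 0 0 0 0;.085 .02 .004 0 0 0 0;.085 .016 .004 0 0 0 0;.085 0 .002 0.02 0 0 0;.085 0 0 .03 0 0 0'
python3 -m crank '.085 0 0 .03 0 0 0;.085 0 0 .035 0 0 0;.085 0 0 .035 0 0 0;.085 0 0 .03 0 0 0;.085 0 0 .02 0 0 0;.085 0 0 .014 0 0 0;.085 0 0 0 0 0 0;.085 0 0 0 0 0 0'
python3 g.py .506 .099 .05 180 0 90
```

```text
clock: 29.2
position: [0.5079, 0.1275, 0.2184]
tool_rot: [3.138, -0.002, 1.567]
force: [1.6, 0.2, -1.4]
grip_width: 0.0851
finger_force: 0.0
clock: 29.87
position: [0.5061, 0.1254, 0.0532]
tool_rot: [-3.14, 0.001, 1.564]
force: [-0.6, 0.0, 0.1]
grip_width: 0.0853
finger_force: 0.0
now [0.5061 0.1254 0.0532] rpy [-179.9    0.    89.6] t 29.87 q [-0.54  0.69  0.25  2.01 -0.35  0.48 -0.04] F [-0.6  0.   0.1] w 0.0853 0.0
shift [-0.0264  0.0001  0.0032]
turn [-0.09  0.03 -0.38]
```

```bash
python3 -m crank '.085 -.008 0 0 0 0 0;.085 -.008 0 0 0 0 0;.085 -.006 0 0 0 0 0;.085 -.006 0 0 0 0 0;.085 -.008 0 0 0 0 0;.085 -.008 0 0 0 0 0;.085 -.008 0 0 0 0 0;.085 -.008 0 0 0 0 0'
python3 -m crank '.085 -.008 0 0 0 0 0;.085 -.008 0 0 0 0 0;.085 -.008 0 0 0 0 0;.085 -.008 0 0 0 0 0;.085 -.008 0 0 0 0 0;.085 -.008 0 0 0 0 0;.085 -.008 0 0 0 0 0;.085 -.008 0 0 0 0 0'
python3 chest.py; python3 g.py .506 -.178 .05 180 0 90
```

```text
clock: 30.53
position: [0.5064, 0.0658, 0.0544]
tool_rot: [3.141, -0.002, 1.565]
force: [0.7, 9.7, 1.6]
grip_width: 0.0853
finger_force: 4.7
clock: 31.2
position: [0.5059, 0.0017, 0.0544]
tool_rot: [3.141, -0.002, 1.565]
force: [0.0, 9.8, 2.4]
grip_width: 0.0851
finger_force: 4.9
top 2076 ((0.5097360610961914, -0.11829828470945358), (0.1276938021183014, 0.1340295672416687), 88.3759536743164) lid slope x,y [-0.005  0.029] z 0.0869
scene 2677 ((0.5043299198150635, -0.10055776685476303), (0.17439143359661102, 0.13668523728847504), 89.60671997070312) lid slope x,y [-0.011  0.   ] z 0.0869
wrist 5050 ((0.509886622428894, -0.008119074627757072), (0.04526568204164505, 0.14697767794132233), 89.31659698486328) lid slope x,y [0.006 0.196] z 0.0865
now [5.058e-01 5.000e-04 5.420e-02] rpy [180.   -0.   89.6] t 31.35 q [-0.28  0.67  0.22  2.05 -0.31  0.45  0.17] F [ 0.1 -0.1  1.7] w 0.0853 0.0
shift [-0.1785  0.0015  0.0042]
turn [ 0.05 -0.   -0.44]
```

```bash
python3 -m crank '.085 -.008 0 0 0 0 0;.085 -.008 0 0 0 0 0;.085 -.008 0 0 0 0 0;.085 -.008 0 0 0 0 0;.085 -.008 0 0 0 0 0;.085 -.008 0 0 0 0 0;.085 -.008 0 0 0 0 0;.085 -.008 0 0 0 0 0'
python3 -m crank '.085 -.008 0 0 0 0 0;.085 -.008 0 0 0 0 0;.085 -.008 0 0 0 0 0;.085 -.008 0 0 0 0 0;.085 -.008 0 0 0 0 0;.085 -.008 0 0 0 0 0;.085 -.008 0 0 0 0 0;.085 -.008 0 0 0 0 0'
python3 -m crank '.085 -.008 0 0 0 0 0;.085 -.008 0 0 0 0 0;.085 -.008 0 0 0 0 0;.085 -.008 0 0 0 0 0;.085 -.007 0 0 0 0 0;.085 -.006 0 0 0 0 0;.085 -.003 0 0 0 0 0;.085 0 0 0 0 0 0'
python3 chest.py; python3 g.py .506 -.178 .05 180 0 90
```

```text
clock: 32.02
position: [0.5055, -0.0617, 0.0541]
tool_rot: [3.141, -0.001, 1.566]
force: [0.6, 10.3, 5.1]
grip_width: 0.0851
finger_force: 5.3
clock: 32.68
position: [0.5051, -0.1256, 0.054]
tool_rot: [3.141, -0.002, 1.566]
force: [0.8, 11.6, 6.0]
grip_width: 0.0854
finger_force: 5.5
clock: 33.35
position: [0.5047, -0.1745, 0.0541]
tool_rot: [3.141, -0.001, 1.565]
force: [1.2, 4.6, 5.0]
grip_width: 0.0851
finger_force: 1.8
top 887 ((0.5077483057975769, -0.3285546898841858), (0.06238732859492302, 0.13205714523792267), 88.15736389160156) lid slope x,y [0.001 0.03 ] z 0.0864
scene 3313 ((0.5035988688468933, -0.27383098006248474), (0.1738463193178177, 0.13607849180698395), 89.59366607666016) lid slope x,y [-0.012 -0.001] z 0.0871
wrist 5170 ((0.5094041228294373, -0.1824074536561966), (0.045131050050258636, 0.14778169989585876), 89.45353698730469) lid slope x,y [0.007 0.206] z 0.0866
now [ 0.5048 -0.1745  0.054 ] rpy [180.   -0.   89.7] t 33.5 q [ 0.09  0.69  0.19  1.98 -0.25  0.49  0.45] F [0.5 3.3 5.6] w 0.0849 2.0
shift [-0.0035  0.0013  0.004 ]
turn [ 0.03 -0.01 -0.34]
```

```bash
python3 -m crank '.085 -.003 0 0 0 0 0;.085 0 0 0 0 0 0;.085 .01 0 0 0 0 0;.085 .02 0 0 0 0 0;.085 0 0 -.03 0 0 0;.085 0 0 -.04 0 0 0;.085 0 0 -.04 0 0 0;.085 0 0 -.03 0 0 0'
python3 -m crank '.085 0 0 0 0 0 -7;.085 0 0 0 0 0 -7;.085 0 0 0 0 0 -7;.085 0 0 0 0 0 -7;.085 0 0 0 0 0 -7;.085 0 0 0 0 0 -7;.085 0 0 0 0 0 -7;.085 0 0 0 0 0 -7'
python3 -m crank '.085 0 0 0 0 0 -7;.085 0 0 0 0 0 -7;.085 0 0 0 0 0 -7;.085 0 0 0 0 0 -7;.085 0 0 0 0 0 -6;.085 0 0 0 0 0 0;.085 0 0 0 0 0 0;.085 0 0 0 0 0 0'
python3 chest.py; python3 g.py .405 -.275 .06 180 0 180
```

```text
clock: 34.17
position: [0.5046, -0.1477, 0.1964]
tool_rot: [3.14, 0.001, 1.564]
force: [1.0, -0.0, -0.4]
grip_width: 0.085
finger_force: 0.0
clock: 34.83
position: [0.5044, -0.1476, 0.1936]
tool_rot: [-3.141, -0.0, 2.548]
force: [0.1, 0.0, -0.8]
grip_width: 0.0848
finger_force: 0.0
clock: 35.5
position: [0.5045, -0.1478, 0.1937]
tool_rot: [-3.141, -0.0, 3.131]
force: [-1.5, 0.2, -0.0]
grip_width: 0.0849
finger_force: 0.0
top 606 ((0.5072427988052368, -0.341666579246521), (0.04057972878217697, 0.132081538438797), 88.46759033203125) lid slope x,y [0.    0.034] z 0.086
scene 3312 ((0.5035308599472046, -0.2765459716320038), (0.17270439863204956, 0.13609647750854492), 89.64281463623047) lid slope x,y [-0.012 -0.001] z 0.0871
wrist 30057 ((0.5054852366447449, -0.27585992217063904), (0.17635750770568848, 0.13385947048664093), 89.83763885498047) lid slope x,y [-0.013  0.006] z 0.0876
now [ 0.5047 -0.1476  0.1937] rpy [-180.    -0.   179.5] t 35.65 q [ 0.26  0.44 -0.11  1.91  0.07  0.79  1.67] F [ 0.1  0.6 -0.1] w 0.0848 0.0
shift [ 0.0986 -0.1282  0.1337]
turn [-0.01 -0.   -0.47]
```

```bash
python3 -m crank '.085 .01 -.01 0 0 0 0;.085 .015 -.02 0 0 0 0;.085 .015 -.02 0 0 0 0;.085 .015 -.02 0 0 0 0;.085 .015 -.02 0 0 0 0;.085 .015 -.02 0 0 0 0;.085 .0136 -.018 0 0 0 0;.085 0 0 0 0 0 0'
python3 -m crank '.085 0 0 .02 0 0 0;.085 0 0 .03 0 0 0;.085 0 0 .03 0 0 0;.085 0 0 .03 0 0 0;.085 0 0 .02 0 0 0;.085 0 0 .01 0 0 0;.085 0 0 0 0 0 0;.085 0 0 0 0 0 0'
python3 g.py .497 -.275 .054 180 0 180
```

```text
clock: 36.32
position: [0.4019, -0.2787, 0.1938]
tool_rot: [-3.14, -0.001, 3.129]
force: [-0.9, -0.2, -0.2]
grip_width: 0.0852
finger_force: 0.0
clock: 36.98
position: [0.4053, -0.2752, 0.0542]
tool_rot: [-3.142, -0.0, 3.135]
force: [-0.1, -0.1, -0.1]
grip_width: 0.0853
finger_force: 0.0
now [ 0.4053 -0.2752  0.0542] rpy [-180.    -0.   179.6] t 36.98 q [ 0.52  0.63 -0.06  2.08  0.09  0.43  1.95] F [-0.1 -0.1 -0.1] w 0.0853 0.0
shift [-0.0917  0.0008  0.0001]
turn [-0.   -0.02 -0.39]
```

```bash
python3 -m crank '.085 -.007 0 0 0 0 0;.085 -.006 0 0 0 0 0;.085 -.006 0 0 0 0 0;.085 -.007 0 0 0 0 0;.085 -.007 0 0 0 0 0;.085 -.007 0 0 0 0 0;.085 -.007 0 0 0 0 0;.085 -.007 0 0 0 0 0'
python3 -m crank '.085 -.007 0 0 0 0 0;.085 -.007 0 0 0 0 0;.085 -.007 0 0 0 0 0;.085 -.007 0 0 0 0 0;.085 -.006 0 0 0 0 0;.085 -.004 0 0 0 0 0;.085 0 0 0 0 0 0;.085 0 0 0 0 0 0'
python3 chest.py; python3 g.py .497 -.275 .054 180 0 180
```

```text
clock: 37.65
position: [0.458, -0.2757, 0.0542]
tool_rot: [3.141, -0.003, 3.134]
force: [-14.9, 0.4, 12.0]
grip_width: 0.0851
finger_force: 7.5
clock: 38.32
position: [0.4972, -0.2759, 0.0542]
tool_rot: [-3.141, -0.001, 3.135]
force: [-6.8, 0.3, 6.4]
grip_width: 0.085
finger_force: 3.2
top 1916 ((0.5789651274681091, -0.2726094126701355), (0.13295552134513855, 0.1739969253540039), 0.13091915845870972) lid slope x,y [-0.02  -0.004] z 0.0866
scene 1046 ((0.5621398091316223, -0.27759823203086853), (0.17165063321590424, 0.15576186776161194), 89.50053405761719) lid slope x,y [-0.094  0.04 ] z 0.0869
wrist 5699 ((0.5047330260276794, -0.27499309182167053), (0.15124672651290894, 0.04607951641082764), 89.64669036865234) lid slope x,y [-0.157  0.003] z 0.0869
now [ 0.4972 -0.2759  0.0543] rpy [-180.    -0.   179.6] t 38.47 q [ 0.44  0.71 -0.06  1.88  0.07  0.56  1.9 ] F [-5.8  0.1  5.2] w 0.085 3.1
shift [0.0002 0.0009 0.0003]
turn [-0.01 -0.04 -0.39]
```

```bash
python3 -m crank '.085 .005 0 0 0 0 0;.085 .015 0 0 0 0 0;.085 .015 0 0 0 0 0;.085 0 0 -.03 0 0 0;.085 0 0 -.04 0 0 0;.085 0 0 -.04 0 0 0;.085 0 0 -.04 0 0 0;.085 0 0 -.03 0 0 0'
python3 -m crank '.085 .01 .02 0 0 0 0;.085 .0 .03 0 0 0 0;.085 0 .03 0 0 0 0;.085 0 .03 0 0 0 0;.085 0 .03 0 0 0 0;.085 0 .03 0 0 0 0;.085 0 .02 0 0 0 0;.085 0 0 0 0 0 0'
python3 chest.py
python3 - <<'E'
from h import *
f=cam("scene"); g=cam("top"); 
b=g["pixels"][100:290,140:440]; a=f["pixels"][100:320,100:420]
cv2.imwrite("pics/fin.png",np.hstack([cv2.resize(a,(400,275)),cv2.resize(b,(400,275))])[:,:,::-1])
P=cloud(g); m=(P[...,2]>.07)&(P[...,2]<.1)&(P[...,1]>.18)&(P[...,1]<.35)&(P[...,0]<.55)&(P[...,0]>.4); print("handle",P[m].mean(0),np.ptp(P[m],0))
E
```

```text
clock: 39.13
position: [0.4627, -0.2756, 0.2375]
tool_rot: [-3.14, 0.003, 3.135]
force: [0.1, -0.2, 0.4]
grip_width: 0.0851
finger_force: 0.0
clock: 39.8
position: [0.4538, -0.0814, 0.2343]
tool_rot: [3.141, 0.001, 3.14]
force: [0.9, 0.4, 0.1]
grip_width: 0.0848
finger_force: 0.0
top 2816 ((0.5777451992034912, -0.27341800928115845), (0.1355513036251068, 0.17490039765834808), 0.12776552140712738) lid slope x,y [-0.018  0.007] z 0.0868
scene 2967 ((0.5720576643943787, -0.27700451016426086), (0.17270666360855103, 0.13640864193439484), 89.69347381591797) lid slope x,y [-0.012 -0.   ] z 0.0871
wrist 9779 ((0.5721916556358337, -0.2766354978084564), (0.17875756323337555, 0.13367784023284912), 89.17935943603516) lid slope x,y [-0.021  0.021] z 0.0879
handle [0.47318957 0.2615427  0.09021714] [0.01310895 0.07517921 0.02602349]
```

View pics/fin.png

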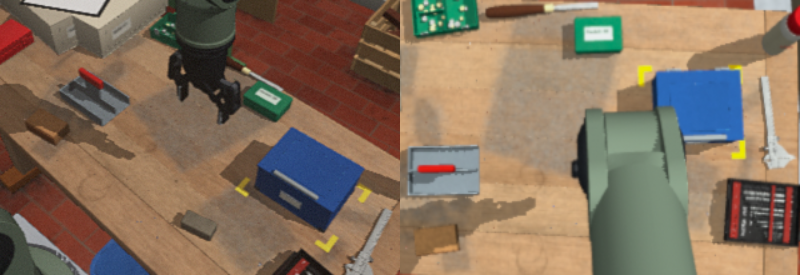

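The chest sits shut between the yellow marks, the tray stands upright, and the bystanders have not moved.

```bash
python3 -c "
from workcell import bot; print(bot.job_done())"
```

```text
the job is handed in; nothing more can be done
None
```

The job is handed in, and no verdict came back: all six collets I found are in the shut chest, which sits about 4 mm from the centre of the yellow marks and nearly square to them, and the tray stands upright on the bench.

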